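Hang the tool rack on its two gated hooks

ROBOT

A 7-joint arm with a two-finger parallel gripper is mounted at the origin on a cart in front of the work surface, level with it; the furniture and walls round the work are solid. World frame = base frame: x ahead of the robot, y to its left, z up, the work surface at z = 0. Lengths are in m, angles in rad, forces in N, time in s.
With the tool pointing down it reaches from about 0.425 to 0.95 m from the base axis. Payload 4.7 kg.
Tool frame: the origin (TCP) lies on the centre line of the jaws, within the pads' length; the fingertips stand robot.nose_length ahead of it and the grasp point (between the pads) lies 8 mm behind it (robot.nose_length is the distance from the TCP to the fingertips, in m); z points along the fingers, y is the line along which they close (so a half turn about z gives the same grasp; the last joint's range is limited). The gripper opens to 85 mm and grips with 20 to 120 N. Pads are 22 mm wide; open, the fingers measure 114 mm over their backs; the gripper's body (76 mm by 85 mm) begins 54 mm behind the grasp point. The pads swing forward as they close: fully open they stand 13 mm farther back than shut.
Start: joints at [1.078, 0.469, -0.049, 1.532, 0.024, 1.141, -0.082], TCP at [0.302, -0.604, 0.221] pointing down, gripper open.
Joint ranges: [-2.59, 2.59], [-0.33, 1.99], [-1.39, 1.29], [0.1, 2.45], [-1.04, 4.18], [0.21, 1.99], [-2.66, 2.66]. Speed limits (rad/s): [2.57, 2.57, 3.14, 3.14, 3.14, 3.14, 3.14].

INTERFACE

Orientations are given as [roll, pitch, yaw] about the fixed x, y, z axes, in that order (R = Rz(yaw) Ry(pitch) Rx(roll)).
In Python, from plant import robot gives the robot as it stands. Calls block until the motion is done:
- robot.goto(position, orientation): joint-space move of the TCP to a pose.
- robot.move_straight(position, vel=0.15, attitude=None, contact_N=None): straight line of the TCP; attitude=None keeps the orientation; vel is the mean speed in m/s. With contact_N (N) it stops when the force on the tool has changed by that much, and returns True; else False.
- robot.move_joints(angles): joint-space move.
- robot.grip(opening, strength=None): opening from 0.0 (shut) to 1.0 (fully open); strength is the grip in N (None keeps the last); returns when the fingers have stopped.
- robot.sleep(seconds).
- robot.inverse_kinematics(position, orientation): joint angles nearest the present ones, or None.
- robot.sense(): the state.
- robot.grab_frame(name): name is "side" or "top"; returns a dict with "image" (420x560x3 uint8, red, green, blue), "range_z" (420x560 float32, m along the optical axis (not along the pixel's ray), 0 where there is no reading), "fx", "fy", "cx", "cy" (pixels), "dist_coeffs" ([k1, k2, p1, p2, k3] as OpenCV has them; the pictures are not rectified), "R" (3x3) and "t" (3): a world point X has camera coordinates R X + t. Camera axes: x right, y down, z forward; pixel columns grow to the right and rows downward; lengths in m; the calibration is good to about 2 mm. A picture is of the moment at which its call begins.
A pose or a line that the arm cannot do raises robot.IKError and nothing moves.
- robot.close_job(): hands the job in; it is judged then, once.
The state is a dict: "t": time; "joint_pos": joint angles; "joint_velocities": joint speeds; "effort": joint torques, N m; "tcp_pos": TCP position; "tcp_rot": TCP orientation; "wrist_force": force on the tool from outside, world axes, zero at the start; "torque": the same for the moment, N m; "opening": opening from 0.0 (shut) to 1.0 (fully open); "gripper_force": force on a finger pad.
Only numpy, scipy, OpenCV 4.12 (cv2) and the standard library are available. Lean on these libraries where they do the work, as an engineer would, in place of code of your own. Each camera call takes 0.05 s, during which the arm holds its last target. There are 200 camera calls.

TASK

Pick up the tool rack with the orange grip and hang its steel bar in both hooks of the stand, pressing it down gently until the brass spring gates of both hooks have snapped shut over the bar. Before you let go, pull it gently upwards until both gates take the pull, to check that both have caught; then leave it hanging, without ever forcing the stand or disturbing the loose things round it.

Things in the scene. Friction and masses are not known exactly. Their poses are not given: they have to be found in the camera images.
- rack_grip (a point): Centre of the rack's grip, an orange block 16 mm thick (x), 64 long (y), 34 high, in the middle of a steel bar (diameter 12 mm, 250 mm along y, black end discs of 20 mm). The bar's axis runs through this point, which is 100 mm above the table at the start. Loose, stands upright, 0.3 to 0.55 kg. z up, y along the bar.
- rack_end_a (a point): Point on the bar's axis 100 mm from the grip's centre towards the rack's +y; lies in one hook when hung.
- rack_end_b (a point): Point on the bar's axis 100 mm from the grip's centre towards the rack's -y; lies in the other hook when hung.
- rack_foot (a point): Underside of the rack, 100 mm straight below the grip's centre. Two feet (64 mm in x), straps at y = +-60 mm and a wooden rail with three pegs to -x: all within y = +-70 mm, so they pass between the hooks; only the bar is wider.
- stand: Fixed stand: grey base 150x260x10 mm, two posts at x = +45, y = +-100 mm, 205 mm high, and a red carriage with two steel hooks, open upwards, at x = 0, y = +-100 mm, 20 mm wide in y. Origin on the table under the middle of the hook line; z up, y along it, x from hooks to posts. Seats are rigid: over 30 N between rack and stand is too rough, 15 N is plenty.
- post_left (a point): Top of the post at the stand's +y, 205 mm above the table. In the hooks, the hung bar's axis is nominally 150 mm above the table, but the carriage is clamped up to 10 mm higher or lower, which no reading tells: feel for it. Lift the rack in from above, bar level, its axis over 205 mm.
- post_right (a point): Top of the post at the stand's -y. Each hook's throat is 15 mm wide in x, centred on x = 0; its front lip rises 24 mm above the seated bar's axis, then flares forward to x = -21 mm at 38 mm. The gate's pivot is at x = +11 mm, 44 mm above the seated bar's axis.
- gate_left (a joint): Brass spring gate of the hook at the stand's +y, rad: 0 shut against its stop, about 0.35 pushed back by the bar. It slopes down and forward across the throat. The bar meets it 25 to 35 mm above its seat (0 till then), pushes it back (up to about 12 N for both gates), and it snaps shut in the last millimetres.
- gate_right (a joint): Gate of the hook at the stand's -y, likewise. Below the shut gates the seated bar has about 3 mm of upward play; shut gates do not give way to an upward pull; 4 to 10 N beyond the rack's weight shows that both hold.
- paste_box: Bystander: small red, white and blue cardboard box, 104 x 71 x 54 mm, origin under its centre. Leave it alone.
- tape_measure: Bystander: yellow tape measure, 60 x 80 x 66 mm, origin under its centre. Leave it alone.
- masking_tape: Bystander: roll of masking tape, 101 mm across, 25 mm high, origin under its centre. Leave it alone.
- sanding_block: Bystander: brown sanding block, 126 x 97 x 24 mm, origin under its centre. Leave it alone.

How it is judged:
By the outcome, as a careful person would: the job done as asked, in the order asked, and still so for the second after the job is handed in, with the robot touching nothing.
It also fails if it takes over 64 s, if anything falls off the work surface, if the arm or the gripper's body presses on something with over 40 N, if the wrist force passes 120 N, or if a joint passes its speed limit or range.

## Working session

There is one attempt and no reset: what is moved stays moved. The work goes in short steps, each a Python script; the robot and the scene stay as the last script left them, time stands still between calls to the robot, and variables do not carry over. Pictures are saved under pics/ and viewed, at most 10 in all, crops included, and the job is handed in when it is done.

```bash
mkdir -p pics; ls
python3 - <<'E'
from plant import robot
import cv2,numpy as np,pickle
for n in("top","side"):
    f=robot.grab_frame(n); pickle.dump(f,open(n+".pkl","wb"))
    cv2.imwrite(f"pics/{n}1.png",f["image"][:,:,::-1])
    print(n,f["fx"],f["cx"],f["cy"],f["dist_coeffs"],"campos",-np.array(f["R"]).T@f["t"], (f["range_z"]>0).mean())
s=robot.sense();print(s["t"],robot.nose_length,s["wrist_force"],s["tcp_rot"],s["tcp_pos"])
E
```

```text
pics
top 452.4112125234986 283.24035393006363 214.7264506210941 [-0.08915605  0.          0.          0.          0.        ] campos [ 0.47046081 -0.03498634  1.32976208] 0.9959141156462585
side 488.27814131957285 278.5804681773187 213.80099260505017 [-0.05407837  0.          0.          0.          0.        ] campos [0.45586529 1.12925917 0.65769283] 0.9189965986394558
0.1 0.011 [-1.12292269  0.03752685 -0.43562623] [-3.13978550e+00  6.34395164e-05  4.63833735e-01] [ 0.30171683 -0.60319079  0.21985609]
```

View pics/top1.png

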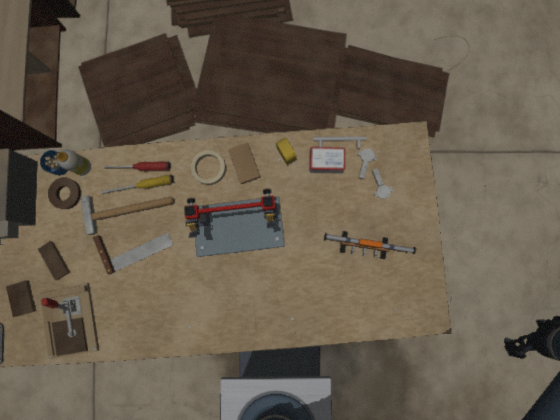

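View pics/side1.png

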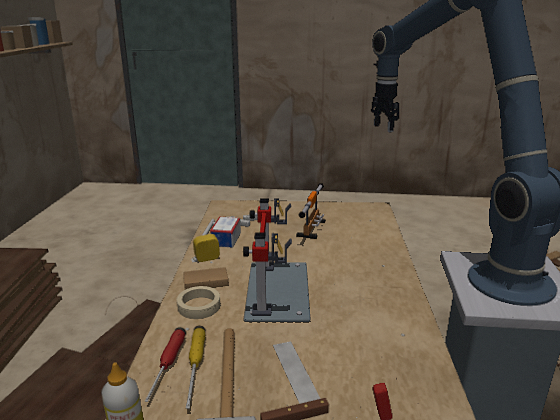

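Top view: rack at about (370,243) with pegs towards the robot, stand around (238,225) with the red carriage at rows 195-215, posts away from the robot. Side view shows the hooks on the robot side, so rack and stand face alike.

```bash
cat > h.py <<'E'
import cv2,numpy as np
def cloud(f):
    h,w=f["range_z"].shape
    u,v=np.meshgrid(np.arange(w),np.arange(h))
    return rays(f,np.stack([u,v],-1).reshape(-1,2).astype(float)).reshape(h,w,3)
def rays(f,uv):
    K=np.array([[f["fx"],0,f["cx"]],[0,f["fy"],f["cy"]],[0,0,1]])
    n=cv2.undistortPoints(np.asarray(uv,float).reshape(-1,1,2),K,np.array(f["dist_coeffs"])).reshape(-1,2)
    return np.c_[n,np.ones(len(n))]
def toworld(f,r,z): # depth
    return (r*z[:,None]-f["t"])@np.array(f["R"])
def onplane(f,uv,h):
    d=rays(f,uv)@np.array(f["R"]); c=-np.array(f["R"]).T@f["t"]
    return c+d*((h-c[2])/d[:,2])[:,None]
def cloudw(f):
    r=cloud(f); return toworld(f,r.reshape(-1,3),f["range_z"].reshape(-1).astype(float)).reshape(r.shape)
E
python3 - <<'E'
import pickle
from h import *
f=pickle.load(open("top.pkl","rb")); W=cloudw(f); im=f["image"]
hsv=cv2.cvtColor(im,cv2.COLOR_RGB2HSV)
o=cv2.inRange(hsv,(8,170,120),(20,255,255))>0
o[:, :330]=0;o[:,420:]=0;o[:225]=0;o[265:]=0
vu=np.argwhere(o);print("orange",len(vu),vu.mean(0)); c=vu.mean(0)
print("grip",onplane(f,[[c[1],c[0]]],.117), "z",np.median(W[o][:,2]))
g=np.zeros(o.shape,bool); g[225:265,318:422]=1
b=g&(W[...,2]>.085)&(W[...,2]<.14)
vu=np.argwhere(b)
P=onplane(f,vu[:,::-1],.105)[:,:2]; m=P.mean(0); d=np.linalg.svd(P-m)[2][0]; d*=np.sign(d[1])
t=(P-m)@d; print("bar",len(vu),m,"yaw",np.degrees(np.arctan2(-d[0],d[1])),"mid",m+d*(t.max()+t.min())/2,t.min(),t.max())
# stand
s=np.zeros(o.shape,bool); s[180:265,175:295]=1
for lo,hi in((.19,.26),(.12,.19)):
    k=(s&(W[...,2]>lo)&(W[...,2]<hi)).astype(np.uint8)
    n,_,st,ce=cv2.connectedComponentsWithStats(k)
    for i in range(1,n):
        if st[i,4]>8: print(lo,st[i],ce[i],np.median(W[_==i],0),W[_==i][:,2].max())
a=cv2.resize(im[180:262,178:298],None,fx=6,fy=6,interpolation=cv2.INTER_CUBIC)
cv2.imwrite("pics/stand.png",a[:,:,::-1])
fs=pickle.load(open("side.pkl","rb"))
cv2.imwrite("pics/side_c.png",cv2.resize(fs["image"][180:330,230:340],None,fx=4,fy=4,interpolation=cv2.INTER_CUBIC)[:,:,::-1])
E
```

```text
orange 112 [242.75       370.65178571]
grip [[ 0.53106414 -0.26463833  0.117     ]] z 0.11782602586776211
bar 475 [ 0.53112089 -0.26534187] yaw -10.021294035300844 mid [ 0.53115412 -0.26515383] -0.1253055436197373 0.12568745714129007
0.19 [263 196  10  10  84] [267.5 200.5] [0.63599683 0.00806552 0.20570895] 0.21126984632433113
0.19 [184 206  10   9  86] [188.60465116 209.94186047] [0.61478737 0.20628785 0.20544764] 0.21163543685829023
0.19 [264 210  11   7  53] [268.88679245 213.1509434 ] [0.60487319 0.00474311 0.20037039] 0.20790782510921063
0.19 [185 220  12   7  57] [190.1754386  222.54385965] [0.58262615 0.20421711 0.19910632] 0.20767227159015486
0.19 [268 225   7   3  10] [271.3 225.8] [ 0.57301035 -0.00098999  0.19140184] 0.1932068369443072
0.19 [189 234   7   4  12] [191.75 235.5 ] [0.55123778 0.20195263 0.1911591 ] 0.19416393921362995
0.12 [185 188  91  50 755] [224.58013245 209.41456954] [0.6228943  0.13712242 0.17585638] 0.18986143028004446
0.12 [266 215   9  13  77] [270.18181818 220.83116883] [0.59036471 0.00302025 0.17882384] 0.18952855624004983
```

View pics/stand.png

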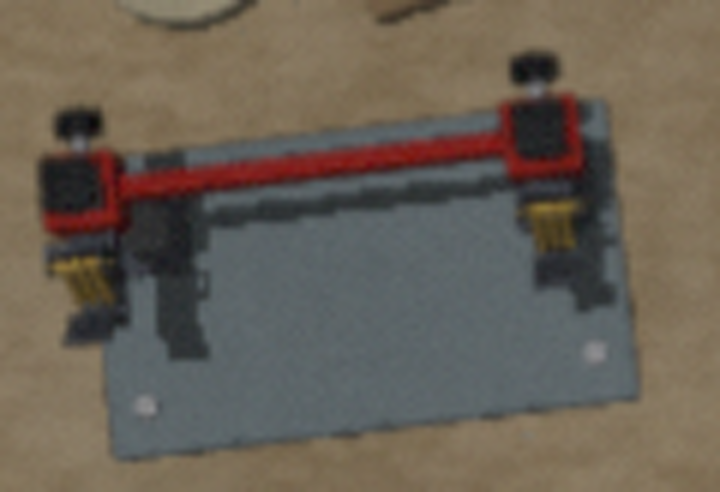

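View pics/side_c.png

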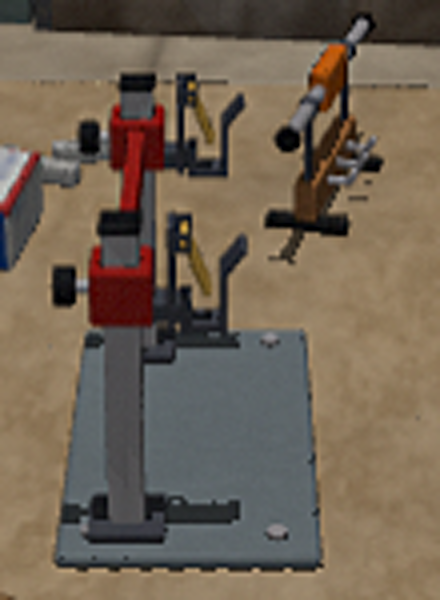

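Stand crop: black post caps at full-image (189.6,210.4) and (267.6,201.5), brass gates and dark lips below them, no obstruction between the hooks. Side crop: bar and rack upright, grip clear. Now pick.

Run:
```python
import pickle
from h import *
from plant import robot
f=pickle.load(open("top.pkl","rb"));
print("caps",onplane(f,[[267.5,200.5],[188.6,209.9],[267.6,201.5],[189.6,210.4]],.205))
pi=np.pi; r=np.radians
for yaw in (80,-100):
    print(yaw,np.round(robot.inverse_kinematics([.531,-.265,.25],[pi,0,r(yaw)]),2))
    q=robot.inverse_kinematics([.581,.102,.2],[pi,0,r(yaw+16)]);print(None if q is None else np.round(q,2))
q=robot.inverse_kinematics([.531,-.265,.25],[pi,0,r(80)])
yaw=80
if q is None or abs(q[6])>2.3: yaw=-100
robot.goto([.531,-.265,.2],[pi,0,r(yaw)])
robot.grip(.65)
print(robot.move_straight([.531,-.265,.094],vel=.1,contact_N=8))
a=robot.sense()["wrist_force"]
robot.grip(0,80)
s=robot.sense();print(yaw,s["t"],s["opening"],s["gripper_force"],s["tcp_pos"],a,s["wrist_force"])
```

```text
caps [[0.63620265 0.00805869 0.205     ]
 [0.61499261 0.20710406 0.205     ]
 [0.63366144 0.0078278  0.205     ]
 [0.61369011 0.20454863 0.205     ]]
80 [ 0.68  0.34 -0.37  1.68  0.13  1.15  0.1 ]
[ 0.28  0.44 -0.7   1.74  0.32  1.08 -0.42]
-100 [-0.39  0.5   1.12  1.74 -0.47  1.21 -2.46]
[ 0.56  0.63 -1.18  1.72  0.62  1.22  2.47]
False
80 3.6833 0.16177622392840804 80.60561299324036 [ 0.53092267 -0.26505588  0.09464493] [-0.72108891 -0.37757466  0.38832022] [-2.92810792  0.09701969  5.14352645]
```

Run:
```python
from h import *
from plant import robot
pi=np.pi; r=np.radians
robot.move_straight([.531,-.265,.14],vel=.08)
robot.sleep(.3); s=robot.sense();print(s["wrist_force"],s["torque"],s["opening"])
robot.move_straight([.531,-.265,.34],vel=.2)
robot.move_straight([.5806,.1024,.34],vel=.15,attitude=[pi,0,r(96.1)])
robot.move_straight([.5806,.1024,.225],vel=.08,contact_N=6)
robot.sleep(.4)
s=robot.sense();print(s["t"],s["wrist_force"],s["torque"],s["tcp_pos"])
import pickle
for n in("top","side"):
    f=robot.grab_frame(n); pickle.dump(f,open(n+"2.pkl","wb"))
    sl=np.s_[175:265,170:300] if n=="top" else np.s_[150:330,230:340]
    cv2.imwrite(f"pics/{n}2c.png",cv2.resize(f["image"][sl],None,fx=6 if n=="top" else 3.3,fy=6 if n=="top" else 3.3,interpolation=cv2.INTER_CUBIC)[:,:,::-1])
```

```text
[ 0.00814356  0.10686406 -4.20231025] [-0.03619023 -0.04799394  0.01448706] 0.15860125728497454
10.4667 [-0.07561199 -0.42704876 -5.13910856] [ 0.01326179 -0.01155518 -0.00462451] [0.58064072 0.10238451 0.22509145]
```

View pics/top2c.png

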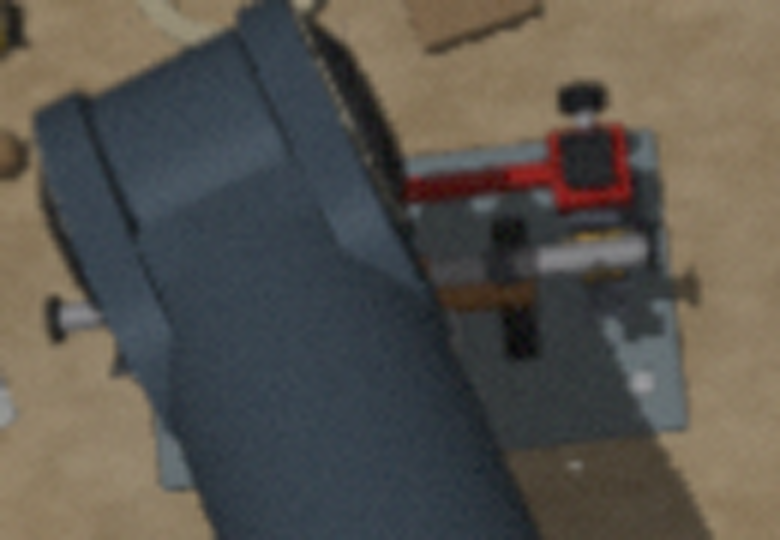

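View pics/side2c.png

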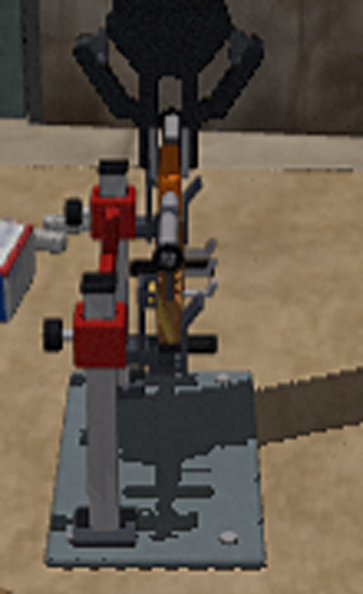

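The top crop shows the bar over the hooks: right end about full (276,216.5), left end about (179,228). The side crop shows the bar above the lips, grip firmly held. Now measure bar relative to the post caps and lips in the same camera.

Run:
```python
import pickle
from h import *
f=pickle.load(open("top.pkl","rb")); g=pickle.load(open("top2.pkl","rb"))
hsv=cv2.cvtColor(f["image"],cv2.COLOR_RGB2HSV); W=cloudw(f)
C=[]
for (u,v) in((267.6,201.4),(189.6,210.4)):
    k=np.zeros((420,560),np.uint8); k[int(v)-5:int(v)+7,int(u)-6:int(u)+8]=1
    k&=((hsv[...,2]<75)&(hsv[...,1]<120)).astype(np.uint8)
    n,l,st,ce=cv2.connectedComponentsWithStats(k,connectivity=4)
    i=1+np.argmax(st[1:,4]); print("cap",st[i],ce[i],W[l==i].mean(0)); C.append(onplane(f,[ce[i]],.205)[0])
C=np.array(C); print(C,np.linalg.norm(C[0]-C[1]))
d=C[1]-C[0]; ps=np.arctan2(-d[0],d[1]); ex=np.array([np.cos(ps),np.sin(ps)]); ey=np.array([-ex[1],ex[0]])
O=C.mean(0)[:2]-.045*ex; print("stand yaw",np.degrees(ps),"O",O)
# lips/other hook features in the stand frame from depth, first image
for y0 in(.1,-.1):
    S=np.stack([(W[...,:2]-O)@ex,(W[...,:2]-O)@ey,W[...,2]],-1)
    m=(abs(S[...,1]-y0)<.013)&(S[...,0]>-.04)&(S[...,0]<.03)&(S[...,2]>.14)
    q=S[m]; q=q[np.argsort(q[:,0])]; print(np.round(q[::3]*1000).astype(int).tolist())
# bar in second image
W2=cloudw(g);hs=cv2.cvtColor(g["image"],cv2.COLOR_RGB2HSV)
for (a,b,c,e) in((260,277,205,230),(178,188,218,236)):
    m=np.zeros((420,560),bool); m[c:e,a:b]=1
    m&=(W2[...,2]>.222)&(W2[...,2]<.26)&(hs[...,1]<70)&(hs[...,2]>60)
    vu=np.argwhere(m); P=onplane(g,vu[:,::-1],.233)
    s=np.c_[(P[:,:2]-O)@ex,(P[:,:2]-O)@ey]
    print("bar",len(s),s.mean(0),s.min(0),s.max(0),W2[m][:,2].max(), ((W2[m][:,:2]-O)@ex).mean())
```

```text
cap [264 196   8  10  73] [267.56164384 200.79452055] [0.63541987 0.00789902 0.20518533]
cap [185 206  10   9  83] [189.25301205 210.25301205] [0.61422943 0.20567953 0.20378035]
[[0.63545301 0.00790977 0.205     ]
 [0.61407473 0.20543436 0.205     ]] 0.19867811827112158
stand yaw 6.1771340208879 O [0.58002514 0.10182995]
[[-21, 105, 187], [-20, 92, 188], [-19, 97, 186], [-19, 106, 193], [-17, 92, 187], [-17, 101, 191], [-15, 108, 183], [-14, 96, 189], [-14, 104, 188], [-12, 92, 185], [-11, 100, 183], [-10, 107, 184], [-10, 92, 154], [-9, 95, 181], [-8, 100, 180], [-7, 108, 180], [-6, 92, 142], [-3, 96, 145], [-2, 106, 148], [-2, 109, 144], [-1, 93, 145], [0, 94, 170], [0, 101, 173], [1, 106, 171], [2, 95, 147], [2, 99, 179], [3, 107, 178], [4, 96, 183], [5, 99, 179], [5, 108, 184], [6, 93, 181], [7, 98, 183], [7, 95, 147], [8, 110, 189], [9, 95, 157], [9, 111, 146], [9, 101, 190], [10, 104, 189], [10, 92, 196], [11, 92, 158], [11, 103, 196], [12, 91, 150], [12, 112, 200], [13, 92, 196], [13, 92, 159], [14, 106, 201], [15, 112, 198], [16, 92, 158], [17, 95, 208], [17, 108, 194], [17, 
[... 768 characters left out ...]
93], [8, -111, 196], [10, -89, 163], [10, -111, 204], [10, -94, 198], [11, -109, 200], [12, -101, 199], [12, -90, 162], [13, -112, 200], [14, -107, 199], [17, -95, 208], [17, -100, 200], [17, -94, 183], [18, -99, 175], [18, -92, 202], [18, -109, 181], [19, -105, 203], [20, -95, 204], [20, -92, 202], [21, -105, 201], [28, -92, 164], [29, -97, 171], [29, -110, 158], [29, -100, 165], [29, -105, 179], [29, -100, 183], [30, -107, 155], [30, -98, 181]]
bar 81 [ 0.00133918 -0.09640864] [-0.00445561 -0.11664586] [ 0.00734939 -0.07617428] 0.2423906238434833 0.0009772823619873321
bar 35 [0.0007506  0.11336887] [-0.00732779  0.10350582] [0.00733792 0.12137153] 0.24131456087791184 0.00044965249801145975
```

Bar is centred to about 1 mm (bar at x≈+1 mm in the stand frame). Shift −1 mm and descend in small felt steps.

Run:
```python
from h import *
from plant import robot
x,y=.5797,.1021
robot.move_straight([x,y,.225],vel=.02); robot.sleep(.3)
b=np.array(robot.sense()["wrist_force"])
robot.move_straight([x,y,.19],vel=.05,contact_N=4)
z=.19
while z>.135:
    z-=.001
    c=robot.move_straight([x,y,z],vel=.012,contact_N=9)
    s=robot.sense(); d=np.array(s["wrist_force"])-b
    print(round(z,4),c,np.round(np.array(s["tcp_pos"])*1000,1),np.round(d,1),np.round(s["torque"],2))
    if c or d[2]>13 or abs(d[0])>8 or abs(d[1])>6: break
print(s["t"],b)
```

```text
0.189 False [579.8 102.1 189.2] [ 1.  -0.5 -0.8] [-0.   -0.03  0.04]
0.188 False [579.6 102.1 188. ] [-0.2 -0.8 -1.5] [0.03 0.03 0.01]
0.187 False [579.6 102.1 186.9] [ 0.3 -1.2 -0.1] [ 0.01  0.03 -0.01]
0.186 False [579.6 102.1 185.9] [ 0.2 -0.2 -0.8] [ 0.02  0.05 -0.04]
0.185 False [579.6 102.1 184.9] [-0.3 -0.8 -0.5] [-0.04 -0.06 -0.  ]
0.184 False [579.7 102.1 183.9] [-0.1 -0.3 -0.1] [-0.   -0.05 -0.01]
0.183 False [579.4 102.1 182.9] [-0.1 -0.6 -0.2] [ 0.02  0.24 -0.  ]
0.182 False [579.2 102.1 182.1] [-3.9 -1.   2.7] [-0.13  0.74 -0.03]
0.181 False [579.  102.2 181.2] [-5.  -0.5  6. ] [-0.14  1.14 -0.  ]
0.18 False [578.9 102.2 180.3] [-5.8 -1.2  6.3] [-0.15  1.21 -0.01]
0.179 False [578.9 102.3 179.2] [-5.9 -0.4  7. ] [-0.09  1.17  0.07]
0.178 False [578.8 102.2 178.2] [-6.  -0.4  4.6] [-0.17  1.23 -0.03]
0.177 False [578.8 102.3 177.1] [-6.9 -0.8  6. ] [-0.08  1.24  0.03]
0.176 False [578.7 102.3 176. ] [-6.3 -0.6  5.6] [-0.08  1.21  0.04]
0.175 False [578.7 102.3 175. ] [-6.2 -0.3  5. ] [-0.06  1.2  -0.03]
0.174 False [578.6 102.3 173.9] [-5.3 -0.8  4.8] [-0.05  1.18 -0.04]

[... 1406 characters left out ...]
.4] [-4.3 -0.5 -2.7] [-0.03  1.09  0.02]
0.152 False [578.9 101.9 151.3] [-5.  -0.4 -5. ] [-0.07  1.15  0.03]
0.151 False [579.2 101.9 150.5] [-5.8 -0.7 -4.8] [-0.08  1.14  0.02]
0.15 False [579.6 102.  149.9] [-4.4 -0.8 -3.6] [-0.13  1.05 -0.04]
0.149 False [581.7 102.4 150.1] [ 0.   0.1 -0.7] [0.01 0.06 0.03]
0.148 False [580.6 102.2 148.5] [ 0.  -0.4 -0.4] [0.05 0.04 0.07]
0.147 False [579.8 102.1 147. ] [ 0.  -0.8 -0.9] [-0.04  0.03 -0.02]
0.146 False [580.  102.2 146.3] [ 0.7 -0.9  1.1] [-0.04  0.05 -0.03]
0.145 False [580.  102.2 146.2] [-2.2 -0.9  9.1] [-0.29  0.65  0.01]
0.144 False [580.1 102.2 146.1] [-5.  -2.6 14.7] [-0.44  1.12 -0.04]
23.4667 [ 0.19977134  0.12003953 -4.15780404]
```

Gates snapped at z≈149 mm, bar seated at 146.2 mm. Now relax and pull up gently.

Run:
```python
from h import *
from plant import robot
x,y=.5799,.1021; b=np.array([.2,.12,-4.4])
z=.1462
robot.move_straight([x,y,z],vel=.02); robot.sleep(.2)
while z<.1545:
    d=np.mean([(robot.sleep(.04),robot.sense())[1]["wrist_force"] for _ in range(3)],0)-b; s=robot.sense()
    print(round(z,4),np.round(np.array(s["tcp_pos"])*1000,1),np.round(d,1),np.round(s["torque"],2))
    if d[2]<-6: break
    z+=.0005
    robot.move_straight([x,y,z],vel=.02)
robot.sleep(.5)
s=robot.sense();print(s["t"],np.round(s["wrist_force"]-b,1),np.round(s["torque"],2),s["tcp_pos"])
```

```text
0.1462 [580.2 102.2 146.2] [-0.3 -0.   5.1] [-0.06 -0.07  0.01]
0.1467 [579.8 102.1 146.3] [1.1 0.5 0.7] [ 0.06 -0.17 -0.01]
0.1472 [579.6 102.  146.9] [-0.  -0.2 -0.2] [-0.02 -0.05  0.02]
0.1477 [579.9 102.1 147.7] [-0.2 -0.7 -0.9] [ 0.   -0.09 -0.03]
0.1482 [579.9 102.1 148.2] [-0.1 -0.4 -0.2] [-0.02  0.06  0.02]
0.1487 [579.9 102.1 148.7] [ 0.3 -0.3 -0.4] [-0.   -0.03  0.03]
0.1492 [579.9 102.1 149.2] [-0.1  0.1  0.1] [ 0.03 -0.    0.  ]
0.1497 [579.9 102.1 149.7] [-0.5 -0.3  0.1] [-0.03  0.08  0.02]
0.1502 [579.8 102.1 150. ] [-0.2  0.5 -2. ] [0.04 0.01 0.04]
0.1507 [579.7 102.  150.2] [ 1.1  0.2 -6.1] [ 0.13 -0.28 -0.01]
27.925 [ 1.5  0.4 -8.6] [ 0.12 -0.4   0.01] [0.57970003 0.10205932 0.15037307]
```

Both gates hold (−8.6 N, moment about x only 0.12 N·m, so shared evenly). Lower, release with a narrow opening, retreat.

Run:
```python
from h import *
from plant import robot
x,y=.5799,.1021
robot.move_straight([x,y,.1464],vel=.02); robot.sleep(.2)
s=robot.sense();print(s["wrist_force"],s["torque"],s["tcp_pos"])
robot.grip(.36,20); robot.sleep(.2)
s=robot.sense();print(s["opening"],s["wrist_force"],s["torque"])
print(robot.move_straight([x,y,.20],vel=.04,contact_N=5))
robot.move_straight([x,y,.33],vel=.12)
robot.move_straight([.5,-.2,.35],vel=.2)
robot.sleep(1)
s=robot.sense();print(s["t"],s["wrist_force"])
import pickle
o=[]
for n in("top","side"):
    f=robot.grab_frame(n); pickle.dump(f,open(n+"3.pkl","wb"))
    sl=np.s_[140:270,170:300] if n=="top" else np.s_[180:310,220:350]
    o.append(cv2.resize(f["image"][sl],(400,400),interpolation=cv2.INTER_CUBIC))
cv2.imwrite("pics/fin.png",np.hstack(o)[:,:,::-1])
```

```text
[ 1.08418037 -0.09304765 -4.44759743] [-0.02562231  0.01154279 -0.03827754] [0.58011334 0.10214369 0.14677838]
0.35972096343708215 [ 0.74024744  0.05644767 -0.68312652] [ 0.04657957 -0.00736586 -0.0053995 ]
False
34.4417 [0.16320041 0.10471843 0.1240917 ]
```

View pics/fin.png

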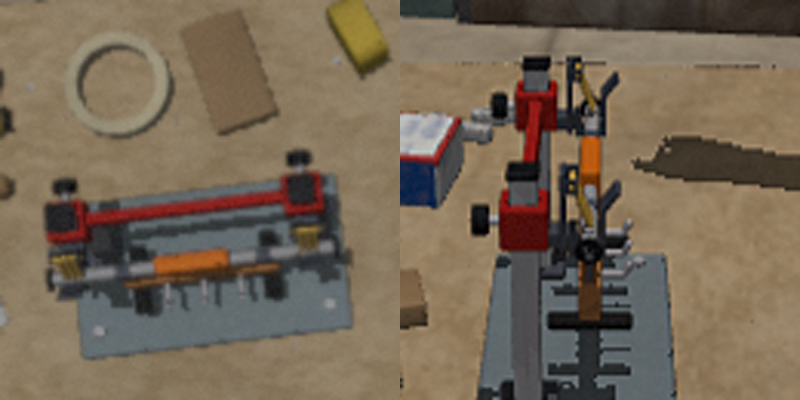

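The bar sits in both hooks under the shut brass gates (crop (65,265) and (305,235)). The rack hangs upright, and the bystanders in view show no sign of having moved.

```bash
python3 -c "
from plant import robot
print(robot.close_job())"
```

```text
the job is handed in; nothing more can be done
None
```

The rack hangs in both hooks with both gates shut; a pull of about 8.6 N upwards showed both holding, pressing force peaked at about 15 N, and I handed the job in at about 34.5 s with the gripper clear.

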